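# Take the reference probe from its drop-front dock and hold it plumb for zeroing

### The arm

A 6-joint arm with a two-finger parallel gripper is mounted at the origin on the work surface. World frame = base frame: x ahead of the robot, y to its left, z up, the work surface at z = 0. Lengths are in m, angles in rad, forces in N, time in s.
With the tool pointing down it reaches from about 0.25 to 0.725 m from the base axis. Payload 9.7 kg.
Tool frame: the origin (TCP) lies between the finger pads; the fingertips stand 22 mm ahead of it and the grasp point (between the pads) lies 3 mm ahead of it; z points along the fingers, y is the direction in which the jaws open and shut (so a half turn about z gives the same grasp; the last joint's range is limited). The gripper opens to 85 mm and grips with 20 to 120 N. Pads are 22 mm wide; open, the fingers measure 114 mm over their backs; the gripper's body (76 mm by 85 mm) begins 54 mm behind the grasp point. The pads swing forward as they close: fully open they stand 13 mm farther back than shut.
Start: joints at [-1.329, 0.087, 0.176, 1.66, 0, 1.571], TCP at [0.132, -0.534, 0.253] pointing down, gripper open.
Joint ranges: [-3.13, 3.13], [-0.85, 1.81], [-1.15, 1.24], [-2.2, 2.28], [-1.44, 1.52], [-3.14, 3.14]. Speed limits (rad/s): [2.22, 2.22, 2.57, 3.14, 3.14, 3.14].

### API

Orientations are given as a 3x3 rotation matrix whose columns are the frame's x, y, z axes.
In Python, from station import robot gives the robot as it stands.
- The arm moves only by the tool play_rows, never from a script. Its argument "moves" is a list that holds one entry, the list of rows, each a list of 7 numbers: the shift along the tool's x, y, z in m, then the turn, a rotation vector about the tool's x, y, z in rad, then the opening, from 0 (shut) to 1 (fully open). In form: [[[x, y, z, ax, ay, az, jaw], ...]]. A call has 1 to 8 rows; each row shifts and turns the commanded pose from where the row before left it, along the tool's axes as they then stand; what a row does not reach is not made up. A row lasts 1/8 s, in which the tool goes at most 62.5 mm and 10.7 degrees, less where a joint would pass 70% of its speed; a pose out of reach is approached as far as the arm can. A call is refused whole if a number of a shift passes 0.0625 or a number of a turn 0.188, either way. A call with a gripper value outside its range is refused whole. The fingers move at their own pace and stop on an object; "squeeze" is the grip in N (left out, the last holds). Time passes only in rows, so rows that do not move let the fingers close. It gives the time, the measured TCP pose, the force and the opening at its end, in the units of the state.
- robot.sense(): the state, without advancing time (a new reading comes with each control period).
- robot.snapshot(name): name is "scene" or "side" or "wrist"; returns the picture (384x512x3 uint8, blue, green, red); there is no depth.
- robot.calibration(name): a dict with "fx", "fy", "cx", "cy" (pixels), "origin" and "attitude" of the camera in the world. Camera axes: x right, y down, z forward; pixel columns grow to the right and rows downward; lengths in m; the calibration is good to about 2 mm. A picture is of the moment at which its call begins: read the wrist's pose just before it. calibration takes no time and is no camera call; for the wrist camera it gives the pose at the moment of the call.
- robot.job_done(): hands the job in, once; it reports no verdict.
The state is a dict: "clock": time; "q": joint angles; "joint_vel": joint speeds; "effort": joint torques, N m; "eef_pos": TCP position; "tcp_rot": TCP orientation; "wrist_force": force on the tool from outside, world axes, zero at the start; "wrist_torque": the same for the moment, N m; "grip_width": finger opening in m.
Only numpy, scipy, OpenCV 4.12 (cv2) and the standard library are available. Lean on these libraries where they do the work, as an engineer would, in place of code of your own. Each camera call takes 0.05 s, during which the arm holds its last target. There are 200 camera calls.

### The job

Pull the amber front door of the probe dock all the way down and leave it down, then draw the probe with the blue cap out of its slanting well and turn it until it hangs straight upright, tip down. Finish while still holding it still in the gripper in free air, tip at least 12 cm above the bench, so that its reading can be zeroed; leave the other two probes in their wells and do not disturb the things lying about.

Things in the scene. Friction and masses are not known exactly. Their poses are not given: they have to be found in the camera images.
- dock: Fixed white dock 250 x 280 mm. Origin on the bench under the door hinge, x to the back, z up. A block with 3 wells at y = -75, 0, 75 mm: mouths at x 121, z 74 mm, opening along (-0.707, 0, 0.707); 17 mm square holes. Cheeks at y = +-132 (12 thick), 42 mm high for x 0-100, 95 high for x 100-240; back housing x 205-240, 131 high. Open above. Place and yaw vary.
- door (a joint): Bottom hinge of the amber see-through door, rad: 0 = closed (leaning 0.35 rad back from upright), grows as it is pulled to the front and down; stop at 1.40 = fully down (1.05 past upright). Starts at 0 to 0.2. Stays where it is left (friction 0.2 N m, about 2 N at the bar). Panel 250 mm wide, 6 thick, free edge 118 mm from the hinge.
- door_bar (a point): Middle of the door's round steel grab bar, 10 mm thick, 120 long, parallel to the hinge, 160 mm from it in the plane of the door: topmost when closed. 37 mm clear gap between bar and free edge; 8 mm posts at +-56 mm. Own y along the bar, z from hinge to bar (turns with the door).
- door_hinge (a point): Middle of the door's hinge axis, 18 mm above the bench; own y lies along the axis, turns with the door.
- probe_blue: Square probe: steel stem 14 x 14 x 85 mm, flat-sided handle 22 x 22 x 72 mm, its last 22 mm the cap, here blue: the one to take; its well varies. Origin on the axis at the shoulder between stem and handle, own z towards the cap. Starts in a well, leaning 45 deg, cap up and to the dock front, x and y flats square to the dock; slides out freely along z after 85 mm. Mass centre in the stem, 20 to 30 mm below the shoulder.
- probe_blue_tip (a point): Centre of the blue-capped probe's flat lower end, 85 mm below its shoulder; own z towards the cap.
- probe_yellow: Square probe: steel stem 14 x 14 x 85 mm, flat-sided handle 22 x 22 x 72 mm, its last 22 mm the cap, here yellow: to be left. Origin on the axis at the shoulder between stem and handle, own z towards the cap. Starts in a well, leaning 45 deg, cap up and to the dock front, x and y flats square to the dock; slides out freely along z after 85 mm. Mass centre in the stem, 20 to 30 mm below the shoulder.
- probe_white: Square probe: steel stem 14 x 14 x 85 mm, flat-sided handle 22 x 22 x 72 mm, its last 22 mm the cap, here white: to be left. Origin on the axis at the shoulder between stem and handle, own z towards the cap. Starts in a well, leaning 45 deg, cap up and to the dock front, x and y flats square to the dock; slides out freely along z after 85 mm. Mass centre in the stem, 20 to 30 mm below the shoulder.
- amber_bottle: Bystander: amber bottle, 60 mm across, 120 mm high, origin under its centre.
- white_jar: Bystander: white jar with green cap, 64 mm across, 75 mm high, origin under its centre.
- valve_block: Bystander: steel valve block 50 x 35 x 35 mm with brass stubs, 53 mm high over all, origin under its centre.
- beaker: Bystander: clear beaker, 64 mm across, 75 mm high, origin under its centre.
- adapter: Bystander: brass adapter, 40 mm across, 45 mm high, origin under its centre.
- wrench: Bystander: open-ended wrench lying flat, about 180 mm long, origin under its middle.
Things that resemble listed ones, but are neither listed nor needed, are in the scene too. What is shaped like the probe_blue but brown or green is not meant.

How it is judged:
By the outcome, as a careful person would: the job done as asked, in the order asked, and still so for the second after the job is handed in, while the arm keeps its last pose, push and grip.
It also fails if it takes over 58 s, if anything falls off the work surface, if the arm or the gripper's body presses on something with over 40 N, if the wrist force passes 120 N, or if a joint passes its speed limit or range.

## Working session

There is one attempt and no reset: what is moved stays moved. The work goes in short steps, Python scripts to look and compute and a tool call to move; the robot and the scene stay as the last step left them, time stands still between calls to the robot, and variables do not carry over. Pictures are saved under pics/ and viewed, about 8 in all and at most 12, crops included, and the job is handed in when it is done.

Besides the shell and the picture viewer there is one more tool, called after "Emit:" by a JSON object that holds its "api" and its "payload". play_rows: Moves the arm, as the interface text tells. Its arguments: {"type":"object","properties":{"moves":{"type":"array","items":{"type":"array","items":{"type":"array","items":{"type":"number"}}}},"squeeze":{"type":"number"}},"required":["moves"]}

```bash
mkdir -p pics; ls; python3 - <<'E'
from station import robot
import cv2,numpy as np
s=robot.sense();print(s['clock'],s['eef_pos'],s['tcp_rot'],s['grip_width'])
for n in("scene","side","wrist"):
    c=robot.calibration(n);print(n,c)
    cv2.imwrite(f"pics/{n}0.png",robot.snapshot(n))
a=cv2.imread("pics/scene0.png");b=cv2.imread("pics/side0.png")
cv2.imwrite("pics/both0.png",cv2.resize(np.vstack([a,b]),None,fx=.78,fy=.78))
E
```

```text
pics
0.0 [ 0.13165487 -0.53379651  0.25256743] [[ 9.70901924e-01  2.39477231e-01 -3.31206736e-04]
 [ 2.39477460e-01 -9.70901049e-01  1.30365800e-03]
 [-9.37255899e-06 -1.34504061e-03 -9.99999095e-01]] 0.0853366450121778
scene {'fx': 377.30255591683203, 'fy': 377.30255591683203, 'cx': 258.15802887176363, 'cy': 196.78723279488577, 'origin': array([ 1.08268246, -0.37781661,  1.09875384]), 'attitude': array([[ 0.58474407,  0.66720727, -0.46142046],
       [ 0.81114577, -0.48847699,  0.32160967],
       [-0.01081297, -0.56233859, -0.82683637]])}
side {'fx': 497.3285471121379, 'fy': 497.3285471121379, 'cx': 247.62541378984804, 'cy': 193.83690998393894, 'origin': array([0.05171384, 0.84674214, 1.08573922]), 'attitude': array([[-0.85851638, -0.36055678,  0.36462095],
       [-0.51273643,  0.59369143, -0.62018694],
       [ 0.00714028, -0.71939509, -0.69456441]])}
wrist {'fx': 308.7393975078153, 'fy': 308.7393975078153, 'cx': 253.78140623550954, 'cy': 186.88835967782313, 'origin': array([ 0.19666543, -0.51805419,  0.37371643]), 'attitude': array([[ 2.41045168e-01, -9.37078363e-01, -2.52549736e-01],
       [-9.70513429e-01, -2.32996770e-01, -6.17753181e-02],
       [-9.54958783e-04,  2.59993552e-01, -9.65609880e-01]])}
```

View pics/both0.png

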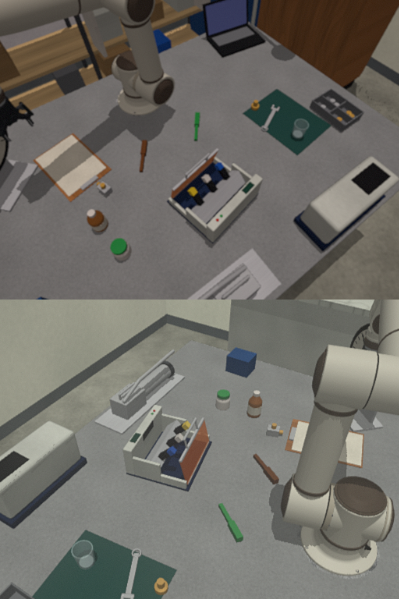

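The dock stands ahead of the robot, with the door facing it: scene about (275,250) and side about (215,575) in original pixels. A brown and a green look-alike lie on the bench. Next I'll enlarge the dock.

```bash
python3 - <<'E'
import cv2,numpy as np
a=cv2.imread("pics/scene0.png")[180:315,205:345];b=cv2.imread("pics/side0.png")[125:260,145:285]
cv2.imwrite("pics/crop0.png",np.hstack([cv2.resize(x,(400,386),interpolation=cv2.INTER_CUBIC) for x in(a,b)]))
E
```

```text
(no output)
```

View pics/crop0.png

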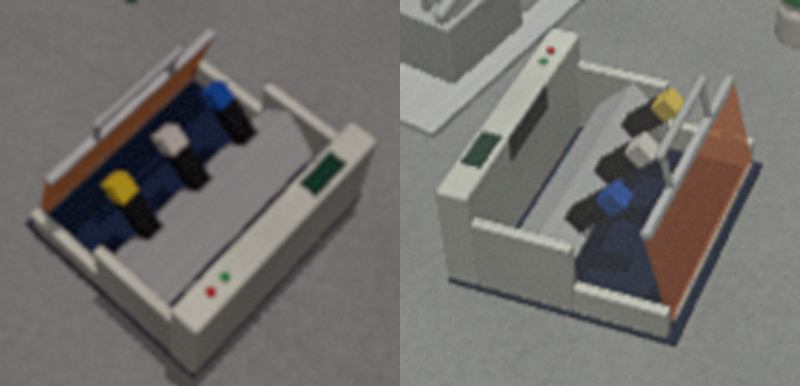

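Three probes stand in the wells. In original pixels: blue cap, scene (281,214) / side (220,194); white, scene (264,229) / side (226,178); yellow, scene (247,246) / side (238,161). The blue-capped one in the dock is meant: the blue cap is plain in both views, and the brown and green pieces lie loose on the bench. Next I'll cast rays from the housing corners, the caps and the bar.

```bash
cat > h.py <<'E'
from station import robot
import numpy as np, cv2
def ray(c,p):
    d=c['attitude']@np.array([(p[0]-c['cx'])/c['fx'],(p[1]-c['cy'])/c['fy'],1.]);return np.array(c['origin']),d/np.linalg.norm(d)
def plane(c,p,z):
    o,d=ray(c,p);return o+d*(z-o[2])/d[2]
def tri(rs):
    A=sum(np.eye(3)-np.outer(d,d) for o,d in rs);b=sum((np.eye(3)-np.outer(d,d))@o for o,d in rs)
    x=np.linalg.solve(A,b);return x,[np.linalg.norm((np.eye(3)-np.outer(d,d))@(x-o)) for o,d in rs]
def proj(c,P):
    q=c['attitude'].T@(np.array(P)-c['origin']);return np.array([c['fx']*q[0]/q[2]+c['cx'],c['fy']*q[1]/q[2]+c['cy']])
E
python3 - <<'E'
from h import *
np.set_printoptions(precision=4,suppress=True)
S=robot.calibration('scene');D=robot.calibration('side')
k=2.857
sc=lambda p:(205+p[0]/k,180+p[1]/k); sd=lambda p:(145+(p[0]-400)/k,125+p[1]/k)
hs=[(350,125),(376,143),(175,318),(195,340)];hd=[(470,197),(440,188),(579,38),(553,30)]
for a,b in zip(hs,hd):print(plane(S,sc(a),.131),plane(D,sd(b),.131))
for n,a,b in[('barL',(180,53),(648,235)),('barR',(48,180),(702,80)),('blue',(218,97),(615,197)),('white',(170,139),(643,152)),('yel',(120,187),(668,104))]:
    print(n,*tri([ray(S,sc(a)),ray(D,sd(b))]))
E
```

```text
[0.7416 0.1075 0.131 ] [0.7369 0.1065 0.131 ]
[0.7732 0.1147 0.131 ] [0.7695 0.1116 0.131 ]
[ 0.801  -0.1612  0.131 ] [ 0.7876 -0.1553  0.131 ]
[ 0.8285 -0.1588  0.131 ] [ 0.8201 -0.1523  0.131 ]
barL [0.5652 0.0349 0.1107] [np.float64(0.012259332257818056), np.float64(0.012259332257818074)]
barR [ 0.6251 -0.1715  0.1349] [np.float64(0.01434304174434201), np.float64(0.014343041744341936)]
blue [0.6267 0.0231 0.117 ] [np.float64(0.0015244796395828663), np.float64(0.0015244796395828275)]
white [ 0.6381 -0.0479  0.1163] [np.float64(0.0006807796087715628), np.float64(0.0006807796087716419)]
yel [ 0.6542 -0.1225  0.1189] [np.float64(0.000699138173202732), np.float64(0.0006991381732026317)]
```

```bash
cat >> h.py <<'E'
from scipy.spatial.transform import Rotation as Ro
O=np.array([.563,-.065,0]);yaw=.195
def dock(p):return O+Ro.from_euler('z',yaw).apply(np.array(p)/1000)
def bar(th,y=0,r=160):
    a=.35-th;return dock([r*np.sin(a),y,18+r*np.cos(a)])
def plan(P,R,n,jaw,start=None):
    "rows from the current (or given) pose to P,R"
    s=robot.sense();p,R0=start if start else (s['eef_pos'],s['tcp_rot'])
    w=Ro.from_matrix(R0.T@R).as_rotvec()/n
    for k in range(n):
        Rk=R0@Ro.from_rotvec(w*k).as_matrix()
        print(np.round(np.r_[Rk.T@(P-p)/n,w],4).tolist()+[jaw])
E
python3 - <<'E'
from h import *
np.set_printoptions(precision=1,suppress=True)
S=robot.calibration('scene');D=robot.calibration('side');k=2.857
fs=lambda q:(q-[205,180])*k; fd=lambda q:(q-[145,125])*k+[400,0]
for th in(0,.1,.2):
    print(th,'scene',[fs(proj(S,bar(th,y,r))) for r,y in((160,60),(160,-60),(118,125),(118,-125))],'side',[fd(proj(D,bar(th,y,r))) for r,y in((160,60),(160,-60),(118,125),(118,-125))])
E
```

```text
0 scene [array([191.6,  65.3]), array([110.4, 140.1]), array([220.8,  41.1]), array([ 56.3, 192.8])] side [array([641.1, 155.3]), array([683.9,  80.6]), array([631.2, 233.3]), array([717.4,  75.9])]
0.1 scene [array([180.6,  54.4]), array([ 99.1, 128.6]), array([213.1,  33.5]), array([ 48.2, 184.3])] side [array([656. , 155.4]), array([698.1,  80.3]), array([642.3, 233.7]), array([727.5,  75.6])]
0.2 scene [array([169.5,  44.2]), array([ 87.7, 117.6]), array([205.2,  26.4]), array([ 40. , 176.2])] side [array([671.4, 156.7]), array([712.8,  81.2]), array([653.8, 234.9]), array([737.9,  76.3])]
```

```bash
python3 - <<'E'
from h import *
b=bar(.11);print(b)
y=np.array([np.cos(yaw),np.sin(yaw),0]);z=np.array([0,0,-1.]);R=np.c_[np.cross(y,z),y,z]
P=b.copy();P[2]=.27
plan(P,R,16,.6)
E
```

```text
[ 0.60031162 -0.05763059  0.17341408]
[0.0356, -0.0219, -0.0011, -0.0, -0.0, -0.0953, 0.6]
[0.0375, -0.0184, -0.0011, -0.0, -0.0, -0.0953, 0.6]
[0.0391, -0.0148, -0.0011, -0.0, -0.0, -0.0953, 0.6]
[0.0403, -0.011, -0.0011, -0.0, -0.0, -0.0953, 0.6]
[0.0412, -0.0071, -0.0011, -0.0, -0.0, -0.0953, 0.6]
[0.0416, -0.0031, -0.0011, -0.0, -0.0, -0.0953, 0.6]
[0.0418, 0.0008, -0.0011, -0.0, -0.0, -0.0953, 0.6]
[0.0415, 0.0048, -0.0011, -0.0, -0.0, -0.0953, 0.6]
[0.0408, 0.0087, -0.0011, -0.0, -0.0, -0.0953, 0.6]
[0.0398, 0.0126, -0.0011, -0.0, -0.0, -0.0953, 0.6]
[0.0384, 0.0163, -0.0011, -0.0, -0.0, -0.0953, 0.6]
[0.0367, 0.0199, -0.0011, -0.0, -0.0, -0.0953, 0.6]
[0.0347, 0.0233, -0.0011, -0.0, -0.0, -0.0953, 0.6]
[0.0323, 0.0265, -0.0011, -0.0, -0.0, -0.0953, 0.6]
[0.0296, 0.0294, -0.0011, -0.0, -0.0, -0.0953, 0.6]
[0.0267, 0.0321, -0.0011, -0.0, -0.0, -0.0953, 0.6]
```

Emit:
{"api": "play_rows", "payload": {"moves": [[[0.036,-0.022,-0.001,0,0,-0.095,0.6],[0.038,-0.018,-0.001,0,0,-0.095,0.6],[0.039,-0.015,-0.001,0,0,-0.095,0.6],[0.04,-0.011,-0.001,0,0,-0.095,0.6],[0.041,-0.007,-0.001,0,0,-0.095,0.6],[0.042,-0.003,-0.001,0,0,-0.095,0.6],[0.042,0.001,-0.001,0,0,-0.095,0.6],[0.042,0.005,-0.001,0,0,-0.095,0.6]]], "squeeze": 25}}

```text
clock: 1.15
eef_pos: [0.3686, -0.2946, 0.2612]
tcp_rot: [[0.536, 0.844, -0.0], [0.844, -0.536, 0.0], [-0.0, -0.0, -1.0]]
wrist_force: [0.8, -0.5, -0.7]
grip_width: 0.051
```

Emit:
{"api": "play_rows", "payload": {"moves": [[[0.041,0.009,-0.001,0,0,-0.095,0.6],[0.04,0.013,-0.001,0,0,-0.095,0.6],[0.038,0.016,-0.001,0,0,-0.095,0.6],[0.037,0.02,-0.001,0,0,-0.095,0.6],[0.035,0.023,-0.001,0,0,-0.095,0.6],[0.032,0.027,-0.001,0,0,-0.095,0.6],[0.03,0.029,-0.001,0,0,-0.095,0.6],[0,0,0,0,0,0,0.6]]]}}

```text
clock: 2.15
eef_pos: [0.5751, -0.0857, 0.267]
tcp_rot: [[-0.1, 0.995, -0.002], [0.995, 0.1, 0.0], [0.001, -0.001, -1.0]]
wrist_force: [0.4, 0.4, 0.2]
grip_width: 0.0511
```

```bash
python3 - <<'E'
from h import *
b=bar(.11)
y=np.array([np.cos(yaw),np.sin(yaw),0]);z=np.array([0,0,-1.]);R=np.c_[np.cross(y,z),y,z]
P=b.copy();P[2]=.27
plan(P,R,1,.6)
s=robot.sense();print(s['clock'],s['eef_pos'],s['q'],s['grip_width'])
c=robot.calibration('wrist');im=robot.snapshot('wrist')
for yy in(-60,60):
  for th in (0.05,.11,.17): print(th,yy,proj(c,bar(th,yy)))
for yy in(-75,0,75):print(proj(c,dock([78,yy,117])))
cv2.imwrite('pics/w1.png',im)
E
```

```text
[0.0254, 0.0279, -0.003, -0.0015, -0.0007, -0.0952, 0.6]
2.15 [ 0.57511669 -0.08569006  0.26704647] [-1.48027636e-01  1.71896258e-01  2.96774156e-01  1.69728678e+00
  2.64815196e-04  1.32294008e+00] 0.05106790423672494
0.05 -60 [308.18511223 238.44610445]
0.11 -60 [296.51640183 240.91964454]
0.17 -60 [284.3688057  243.13117214]
0.05 60 [299.51953322  72.13532113]
0.11 60 [285.9666585   73.14958862]
0.17 60 [271.85256493  74.28731113]
[331.9154777  226.20705785]
[329.52686421 146.95395014]
[326.77070998  55.50600794]
```

View pics/w1.png

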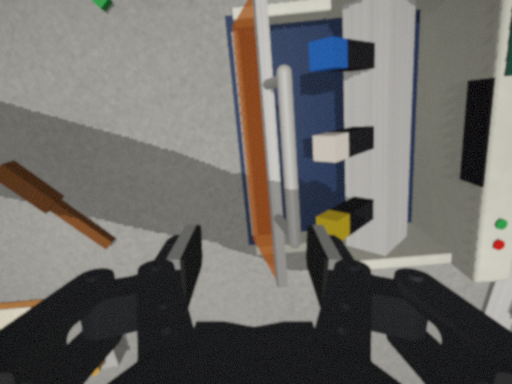

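The wrist view agrees with the estimate. Caps: blue (328,54), white (331,147), yellow (333,224). Bar: (286,68) to (294,246), so the door angle is about 0.11. I'll go down onto the bar.

Emit:
{"api": "play_rows", "payload": {"moves": [[[0.025,0.028,-0.003,-0.0015,0,-0.095,0.6],[0,0,0.03,0,0,0,0.6],[0,0,0.03,0,0,0,0.6],[0,0,0.02,0,0,0,0.6],[0,0,0.012,0,0,0,0.6],[0,0,0,0,0,0,0.6]]]}}

```text
clock: 2.95
eef_pos: [0.5989, -0.0606, 0.179]
tcp_rot: [[-0.189, 0.982, 0.001], [0.982, 0.189, 0.0], [0.0, 0.001, -1.0]]
wrist_force: [-1.0, 0.3, 0.6]
grip_width: 0.0512
```

Emit:
{"api": "play_rows", "payload": {"moves": [[[0,0,0,0,0,0,0.3],[0,0,0,0,0,0,0],[0,0,0,0,0,0,0],[0,0,0,0,0,0,0]]], "squeeze": 25}}

```text
clock: 3.45
eef_pos: [0.5998, -0.0601, 0.1801]
tcp_rot: [[-0.19, 0.982, 0.003], [0.982, 0.19, -0.0], [-0.001, 0.003, -1.0]]
wrist_force: [0.4, -0.8, 4.8]
grip_width: 0.0087
```

```bash
python3 - <<'E'
import numpy as np
t=np.linspace(.11,1.41,17);a=.35-t;y=.16*np.sin(a);z=-.16*np.cos(a)
for d in np.c_[np.diff(y),np.diff(z)]:print(np.round(d,4).tolist())
E
```

```text
[-0.0127, -0.0026]
[-0.0129, -0.0015]
[-0.013, -0.0005]
[-0.013, 0.0006]
[-0.0129, 0.0016]
[-0.0127, 0.0027]
[-0.0125, 0.0037]
[-0.0121, 0.0047]
[-0.0117, 0.0057]
[-0.0112, 0.0066]
[-0.0106, 0.0075]
[-0.01, 0.0083]
[-0.0093, 0.0091]
[-0.0085, 0.0098]
[-0.0077, 0.0105]
[-0.0068, 0.0111]
```

Emit:
{"api": "play_rows", "payload": {"moves": [[[0,-0.0127,-0.0026,0,0,0,0],[0,-0.0129,-0.0015,0,0,0,0],[0,-0.013,-0.0005,0,0,0,0],[0,-0.013,0.0006,0,0,0,0],[0,-0.0129,0.0016,0,0,0,0],[0,-0.0127,0.0027,0,0,0,0],[0,-0.0125,0.0037,0,0,0,0],[0,-0.0121,0.0047,0,0,0,0]]]}}

```text
clock: 4.45
eef_pos: [0.4986, -0.0795, 0.1698]
tcp_rot: [[-0.19, 0.982, 0.001], [0.982, 0.19, 0.0], [0.0, 0.001, -1.0]]
wrist_force: [3.1, -1.1, 0.8]
grip_width: 0.0092
```

Emit:
{"api": "play_rows", "payload": {"moves": [[[0,-0.0117,0.0057,0,0,0,0],[0,-0.0112,0.0066,0,0,0,0],[0,-0.0106,0.0075,0,0,0,0],[0,-0.01,0.0083,0,0,0,0],[0,-0.0093,0.0091,0,0,0,0],[0,-0.0085,0.0098,0,0,0,0]]]}}

```text
clock: 5.2
eef_pos: [0.4388, -0.091, 0.1226]
tcp_rot: [[-0.19, 0.982, 0.001], [0.982, 0.19, 0.0], [0.0, 0.001, -1.0]]
wrist_force: [1.2, -0.6, 1.7]
grip_width: 0.0089
```

Emit:
{"api": "play_rows", "payload": {"moves": [[[0,-0.0077,0.0105,0,0,0,0],[0,-0.0068,0.0111,0,0,0,0],[0,0,0,0,0,0,0]]]}}

```text
clock: 5.58
eef_pos: [0.4266, -0.0937, 0.1022]
tcp_rot: [[-0.19, 0.982, 0.006], [0.982, 0.19, 0.001], [-0.001, 0.006, -1.0]]
wrist_force: [8.1, 2.1, 3.2]
grip_width: 0.009
```

Emit:
{"api": "play_rows", "payload": {"moves": [[[0,-0.001,0.003,0,0,0,0],[0,0,0,0,0,0,0]]]}}

```text
clock: 5.82
eef_pos: [0.4266, -0.0938, 0.1019]
tcp_rot: [[-0.19, 0.982, 0.009], [0.982, 0.19, 0.001], [-0.001, 0.009, -1.0]]
wrist_force: [1.3, 4.5, 25.0]
grip_width: 0.0086
```

The door is on its stop: 25 N upward with no further motion. Next I'll ease off, open and rise.

Emit:
{"api": "play_rows", "payload": {"moves": [[[0,0.001,-0.003,0,0,0,0],[0,0,0,0,0,0,0.35],[0,0,0,0,0,0,0.4],[0,0,-0.02,0,0,0,0.4],[0,0,-0.05,0,0,0,0.5],[0,0,-0.06,0,0,0,0.6],[0,0,-0.06,0,0,0,0.6],[0,0,0,0,0,0,0.6]]]}}

```text
clock: 6.82
eef_pos: [0.4258, -0.0941, 0.2957]
tcp_rot: [[-0.19, 0.982, 0.007], [0.982, 0.19, -0.001], [-0.003, 0.007, -1.0]]
wrist_force: [-0.1, 0.8, -1.2]
grip_width: 0.0515
```

```bash
python3 - <<'E'
from h import *
s=robot.sense();print(s['clock'],s['eef_pos'],s['grip_width'],s['q'])
a=robot.snapshot('scene')[170:330,190:360];b=robot.snapshot('side')[115:275,130:300]
cv2.imwrite("pics/crop2.png",np.hstack([cv2.resize(x,(400,376),interpolation=cv2.INTER_CUBIC) for x in(a,b)]))
D=robot.calibration('side');S=robot.calibration('scene');k=2.353
for th in(1.3,1.4):
  for y in(60,-60):print(th,y,(proj(S,bar(th,y))-[190,170])*k,(proj(D,bar(th,y))-[130,115])*k+[400,0])
# blue grasp: 43 mm above the shoulder, tool z along the probe -z, jaw along dock y
u=Ro.from_euler('z',yaw).apply([-.7071,0,.7071])
sh=dock([121,75,74]);y=Ro.from_euler('z',yaw).apply([0,1,0])
for sg in(1,-1):
  z=-u;R=np.c_[np.cross(sg*y,z),sg*y,z]
  print(sg,Ro.from_matrix(s['tcp_rot'].T@R).as_rotvec())
  g=sh+u*.046;print('tcp grasp',g,'standoff',g+u*.12)
E
```

```text
6.825 [ 0.42582977 -0.09410631  0.29574864] 0.05146642067906359 [-2.17734493e-01 -1.69065083e-01  1.19868620e-02  1.74455407e+00
  3.89984908e-04  1.16219162e+00]
1.3 60 [92.91393269 24.47721359] [783.62237905 224.93661444]
1.3 -60 [28.71354606 77.66720845] [810.43138596 159.03331695]
1.4 60 [89.30485604 26.86950573] [789.94684541 234.79783741]
1.4 -60 [25.73514078 79.51274308] [816.26417833 168.67126934]
1 [-0.61204665 -0.6057257  -1.4866018 ]
tcp grasp [0.63526413 0.02572176 0.1065266 ] standoff [0.55202028 0.00928028 0.1913786 ]
-1 [-0.60524242  0.61155833  1.48086852]
tcp grasp [0.63526413 0.02572176 0.1065266 ] standoff [0.55202028 0.00928028 0.1913786 ]
```

View pics/crop2.png

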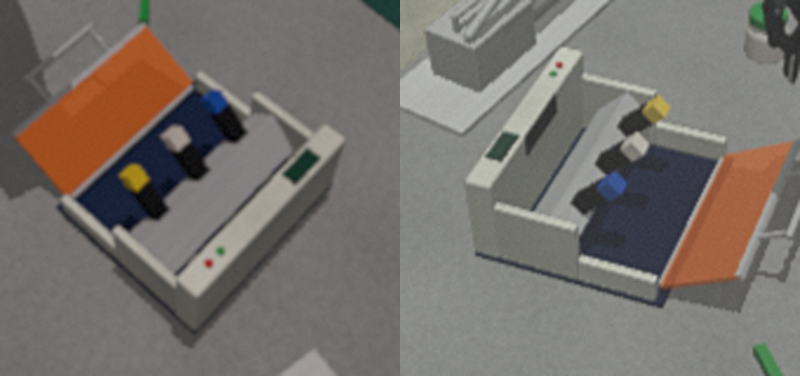

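The door is flat forward. The probes are untouched, with the blue cap at crop scene (214,102) / side (612,186). Next I'll move to the standoff along the blue probe's axis.

```bash
python3 - <<'E'
from h import *
s=robot.sense()
u=Ro.from_euler('z',yaw).apply([-.7071,0,.7071]);sh=dock([121,75,74]);y=Ro.from_euler('z',yaw).apply([0,1,0])
z=-u;R=np.c_[np.cross(y,z),y,z]
plan(sh+u*.163,R,14,.6)
E
```

```text
[0.0055, 0.0104, 0.0073, -0.0439, -0.0437, -0.1062, 0.6]
[0.0047, 0.0107, 0.0076, -0.0439, -0.0437, -0.1062, 0.6]
[0.0039, 0.0108, 0.0078, -0.0439, -0.0437, -0.1062, 0.6]
[0.0031, 0.0108, 0.0082, -0.0439, -0.0437, -0.1062, 0.6]
[0.0023, 0.0107, 0.0085, -0.0439, -0.0437, -0.1062, 0.6]
[0.0016, 0.0106, 0.0089, -0.0439, -0.0437, -0.1062, 0.6]
[0.0009, 0.0103, 0.0093, -0.0439, -0.0437, -0.1062, 0.6]
[0.0002, 0.0099, 0.0097, -0.0439, -0.0437, -0.1062, 0.6]
[-0.0004, 0.0095, 0.0101, -0.0439, -0.0437, -0.1062, 0.6]
[-0.0009, 0.009, 0.0106, -0.0439, -0.0437, -0.1062, 0.6]
[-0.0014, 0.0084, 0.011, -0.0439, -0.0437, -0.1062, 0.6]
[-0.0017, 0.0077, 0.0114, -0.0439, -0.0437, -0.1062, 0.6]
[-0.002, 0.007, 0.0118, -0.0439, -0.0437, -0.1062, 0.6]
[-0.0022, 0.0063, 0.0122, -0.0439, -0.0437, -0.1062, 0.6]
```

Emit:
{"api": "play_rows", "payload": {"moves": [[[0.0055,0.0104,0.0073,-0.0439,-0.0437,-0.1062,0.6],[0.0047,0.0107,0.0076,-0.0439,-0.0437,-0.1062,0.6],[0.0039,0.0108,0.0078,-0.0439,-0.0437,-0.1062,0.6],[0.0031,0.0108,0.0082,-0.0439,-0.0437,-0.1062,0.6],[0.0023,0.0107,0.0085,-0.0439,-0.0437,-0.1062,0.6],[0.0016,0.0106,0.0089,-0.0439,-0.0437,-0.1062,0.6],[0.0009,0.0103,0.0093,-0.0439,-0.0437,-0.1062,0.6],[0.0002,0.0099,0.0097,-0.0439,-0.0437,-0.1062,0.6]]]}}

```text
clock: 7.92
eef_pos: [0.4982, -0.0343, 0.2305]
tcp_rot: [[-0.768, 0.449, 0.456], [0.471, 0.879, -0.072], [-0.434, 0.159, -0.887]]
wrist_force: [0.6, 0.2, 0.4]
grip_width: 0.0511
```

Emit:
{"api": "play_rows", "payload": {"moves": [[[-0.0004,0.0095,0.0101,-0.0439,-0.0437,-0.1062,0.6],[-0.0009,0.009,0.0106,-0.0439,-0.0437,-0.1062,0.6],[-0.0014,0.0084,0.011,-0.0439,-0.0437,-0.1062,0.6],[-0.0017,0.0077,0.0114,-0.0439,-0.0437,-0.1062,0.6],[-0.002,0.007,0.0118,-0.0439,-0.0437,-0.1062,0.6],[-0.0022,0.0063,0.0122,-0.0439,-0.0437,-0.1062,0.6],[0,0,0,0,0,0,0.6]]]}}

```text
clock: 8.8
eef_pos: [0.5527, 0.0096, 0.1857]
tcp_rot: [[-0.697, -0.193, 0.69], [-0.136, 0.981, 0.137], [-0.704, 0.001, -0.711]]
wrist_force: [-0.6, -0.0, -0.6]
grip_width: 0.0514
```

```bash
python3 - <<'E'
from h import *
s=robot.sense();print(s['clock'],s['eef_pos'],s['q'])
u=Ro.from_euler('z',yaw).apply([-.7071,0,.7071]);sh=dock([121,75,74]);y=Ro.from_euler('z',yaw).apply([0,1,0])
z=-u;R=np.c_[np.cross(y,z),y,z]
plan(sh+u*.163,R,1,.6);plan(sh+u*.043,R,1,.6)
c=robot.calibration('wrist');im=robot.snapshot('wrist')
print('cap top',proj(c,sh+u*.072),'shoulder',proj(c,sh),'white',proj(c,dock([121,0,74])+u*.072))
cv2.imwrite('pics/w3.png',im)
E
```

```text
8.8 [0.5526567  0.00962267 0.18565559] [-0.07100899 -0.62885885 -0.74222869  0.69506076  0.18666789 -0.18982227]
[-0.0036, -0.0002, -0.0016, 0.0007, -0.005, -0.0015, 0.6]
[-0.0042, -0.0003, 0.1184, 0.0007, -0.005, -0.0015, 0.6]
cap top [253.06773676 203.20138888] shoulder [253.11368449 179.69063702] white [147.8275973 203.2709284]
```

View pics/w3.png

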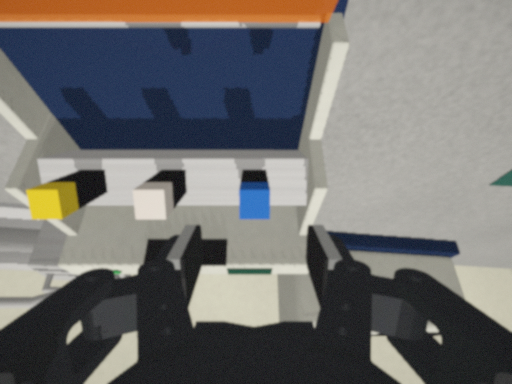

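The blue cap face is at (255,202) against a prediction of (253,203). White is at (152,201) and yellow at (52,200). Blue lies centred between the pads, so I'll advance and grip.

Emit:
{"api": "play_rows", "payload": {"moves": [[[-0.004,0,0,0.001,-0.005,-0.0015,0.6],[0,0,0.03,0,0,0,0.6],[0,0,0.03,0,0,0,0.6],[0,0,0.03,0,0,0,0.6],[0,0,0.02,0,0,0,0.6],[0,0,0.008,0,0,0,0.6],[0,0,0,0,0,0,0.6]]]}}

```text
clock: 9.72
eef_pos: [0.6392, 0.0266, 0.1095]
tcp_rot: [[-0.69, -0.194, 0.697], [-0.138, 0.981, 0.137], [-0.71, -0.002, -0.704]]
wrist_force: [-0.4, 0.8, 0.3]
grip_width: 0.0514
```

```bash
python3 - <<'E'
from h import *
u=Ro.from_euler('z',yaw).apply([-.7071,0,.7071]);sh=dock([121,75,74]);y=Ro.from_euler('z',yaw).apply([0,1,0])
z=-u;R=np.c_[np.cross(y,z),y,z]
plan(sh+u*.043,R,1,.6);print(robot.sense()['wrist_force'])
E
```

```text
[0.005, -0.0001, 0.0022, -0.0007, 0.0045, 0.0015, 0.6]
[-0.42804682  0.82869318  0.2955124 ]
```

Emit:
{"api": "play_rows", "payload": {"moves": [[[0.005,0,0.002,0,0.0045,0.0015,0.6],[0,0,0,0,0,0,0.6],[0,0,0,0,0,0,0.3],[0,0,0,0,0,0,0],[0,0,0,0,0,0,0],[0,0,0,0,0,0,0],[0,0,0,0,0,0,0]]], "squeeze": 60}}

```text
clock: 10.6
eef_pos: [0.6371, 0.0261, 0.1051]
tcp_rot: [[-0.693, -0.194, 0.695], [-0.137, 0.981, 0.136], [-0.708, -0.001, -0.706]]
wrist_force: [-5.7, -1.2, 4.6]
grip_width: 0.0211
```

```bash
python3 - <<'E'
from h import *
u=Ro.from_euler('z',yaw).apply([-.7071,0,.7071]);sh=dock([121,75,74]);y=Ro.from_euler('z',yaw).apply([0,1,0])
z=-u;R=np.c_[np.cross(y,z),y,z]
plan(sh+u*.043,R,1,0);s=robot.sense();print(s['wrist_force'],s['wrist_torque'],R.T@u)
E
```

```text
[0.0003, -0.0, 0.0007, -0.0008, 0.0011, 0.0004, 0]
[-5.73315845 -1.20485847  4.64958005] [-0.12156583  0.92690207  0.02739079] [ 0.          0.         -0.99998082]
```

Emit:
{"api": "play_rows", "payload": {"moves": [[[0,0,-0.005,0,0,0,0],[0,0,-0.01,0,0,0,0],[0,0,-0.01,0,0,0,0],[0,0,-0.01,0,0,0,0]]]}}

```text
clock: 11.1
eef_pos: [0.6123, 0.0213, 0.1301]
tcp_rot: [[-0.693, -0.194, 0.695], [-0.137, 0.981, 0.136], [-0.708, -0.001, -0.706]]
wrist_force: [3.1, 1.0, 0.4]
grip_width: 0.0214
```

Emit:
{"api": "play_rows", "payload": {"moves": [[[0,0,-0.015,0,0,0,0],[0,0,-0.015,0,0,0,0],[0,0,-0.015,0,0,0,0],[0,0,-0.015,0,0,0,0],[0,0,-0.015,0,0,0,0],[0,0,-0.015,0,0,0,0],[0,0,-0.015,0,0,0,0],[0,0,0,0,0,0,0]]]}}

```text
clock: 12.1
eef_pos: [0.5398, 0.0068, 0.2051]
tcp_rot: [[-0.692, -0.193, 0.696], [-0.137, 0.981, 0.136], [-0.709, -0.001, -0.705]]
wrist_force: [1.3, 0.0, -0.6]
grip_width: 0.0212
```

```bash
python3 - <<'E'
from h import *
y=Ro.from_euler('z',yaw).apply([0,1,0]);z=np.array([0,0,-1.])
plan(np.array([.52,.003,.32]),np.c_[np.cross(y,z),y,z],12,0)
E
```

```text
[-0.0056, -0.0, -0.0079, -0.0001, 0.0657, 0.0, 0]
[-0.0051, -0.0, -0.0083, -0.0001, 0.0657, 0.0, 0]
[-0.0045, -0.0, -0.0086, -0.0001, 0.0657, 0.0, 0]
[-0.0039, -0.0, -0.0089, -0.0001, 0.0657, 0.0, 0]
[-0.0033, -0.0, -0.0091, -0.0001, 0.0657, 0.0, 0]
[-0.0027, 0.0, -0.0093, -0.0001, 0.0657, 0.0, 0]
[-0.0021, 0.0, -0.0095, -0.0001, 0.0657, 0.0, 0]
[-0.0015, 0.0, -0.0096, -0.0001, 0.0657, 0.0, 0]
[-0.0009, 0.0, -0.0097, -0.0001, 0.0657, 0.0, 0]
[-0.0002, 0.0, -0.0097, -0.0001, 0.0657, 0.0, 0]
[0.0004, 0.0, -0.0097, -0.0001, 0.0657, 0.0, 0]
[0.001, 0.0, -0.0097, -0.0001, 0.0657, 0.0, 0]
```

Emit:
{"api": "play_rows", "payload": {"moves": [[[-0.0056,0,-0.0079,0,0.0657,0,0],[-0.0051,0,-0.0083,0,0.0657,0,0],[-0.0045,0,-0.0086,0,0.0657,0,0],[-0.0039,0,-0.0089,0,0.0657,0,0],[-0.0033,0,-0.0091,0,0.0657,0,0],[-0.0027,0,-0.0093,0,0.0657,0,0],[-0.0021,0,-0.0095,0,0.0657,0,0],[-0.0015,0,-0.0096,0,0.0657,0,0]]]}}

```text
clock: 13.1
eef_pos: [0.5271, 0.0046, 0.2798]
tcp_rot: [[-0.949, -0.194, 0.25], [-0.187, 0.981, 0.049], [-0.255, -0.001, -0.967]]
wrist_force: [0.2, -0.2, -1.6]
grip_width: 0.0214
```

Emit:
{"api": "play_rows", "payload": {"moves": [[[-0.0009,0,-0.0097,0,0.0657,0,0],[-0.0002,0,-0.0097,0,0.0657,0,0],[0.0004,0,-0.0097,0,0.0657,0,0],[0.001,0,-0.0097,0,0.0657,0,0],[0,0,0,0,0,0,0],[0,0,0,0,0,0,0],[0,0,0,0,0,0,0],[0,0,0,0,0,0,0]]]}}

```text
clock: 14.1
eef_pos: [0.52, 0.0032, 0.3185]
tcp_rot: [[-0.981, -0.194, -0.001], [-0.194, 0.981, -0.001], [0.002, -0.001, -1.0]]
wrist_force: [0.2, -0.7, -2.1]
grip_width: 0.0215
```

```bash
python3 - <<'E'
from h import *
np.set_printoptions(precision=4,suppress=True)
s=robot.sense();print(s['clock'],s['eef_pos'],s['tcp_rot'],s['grip_width'])
T=s['eef_pos'];ims=[]
for n in('scene','side'):
    c=robot.calibration(n);im=robot.snapshot(n);cv2.imwrite(f'pics/{n}4.png',im)
    q=proj(c,T-[0,0,.08]).astype(int);x0=max(0,min(512-130,q[0]-65));y0=max(0,min(384-130,q[1]-65))
    print(n,x0,y0,'shoulder',(proj(c,T-[0,0,.043])-[x0,y0])*400/130,'tip',(proj(c,T-[0,0,.128])-[x0,y0])*400/130)
    ims.append(cv2.resize(im[y0:y0+130,x0:x0+130],(400,400),interpolation=cv2.INTER_CUBIC))
cv2.imwrite('pics/crop4.png',np.hstack(ims))
E
```

```text
14.1 [0.52   0.0032 0.3185] [[-0.9811 -0.1935 -0.0013]
 [-0.1935  0.9811 -0.0012]
 [ 0.0016 -0.0009 -1.    ]] 0.02153323504367419
scene 189 104 shoulder [200.746  177.8332] tip [202.4349 233.4807]
side 192 105 shoulder [201.1887 167.7205] tip [199.1352 243.5786]
```

View pics/crop4.png

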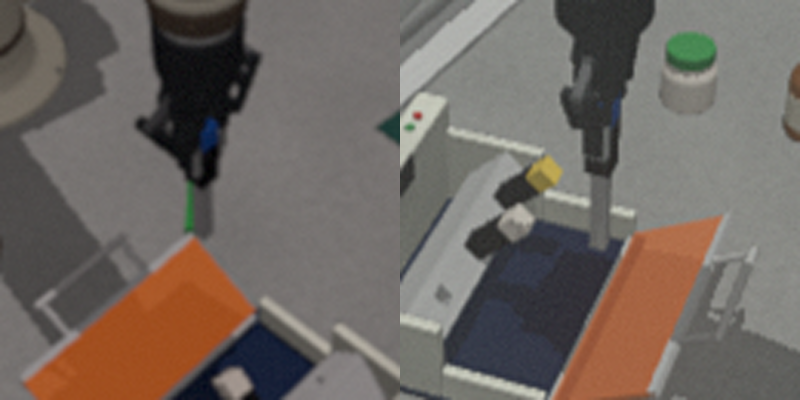

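The blue probe hangs from the gripper. In the side crop the stem runs from (600,172) to (598,247), against an upright prediction of (601,168) to (599,244). The other two probes are in their wells and the door is down. I'll measure the stem tilt by sub-pixel edges.

```bash
python3 - <<'E'
from h import *
np.set_printoptions(precision=2,suppress=True)
T=robot.sense()['eef_pos']
for n in('side','scene'):
    c=robot.calibration(n);g=cv2.imread(f'pics/{n}4.png')
    a=proj(c,T-[0,0,.043]);b=proj(c,T-[0,0,.128]);print(n,a,b)
    hsv=cv2.cvtColor(g,cv2.COLOR_BGR2GRAY).astype(float)
    d=np.gradient(cv2.GaussianBlur(hsv,(3,3),.7),axis=1)
    pts=[]
    for r in range(int(a[1])+4,int(b[1])-2):
        x0=a[0]+(b[0]-a[0])*(r-a[1])/(b[1]-a[1]);xi=int(round(x0))
        if n=='side': print(r,hsv[r,xi-7:xi+8].astype(int))
        L=np.arange(xi-6,xi);Rr=np.arange(xi,xi+7)
        l=(L*abs(d[r,L])**2).sum()/(abs(d[r,L])**2).sum();q=(Rr*abs(d[r,Rr])**2).sum()/(abs(d[r,Rr])**2).sum()
        pts.append([r,l-x0,q-x0,(l+q)/2-x0])
    pts=np.array(pts)
    for k in(1,2,3):print('slope deg vs upright',np.degrees(np.polyfit(pts[:,0],pts[:,k],1)[0]),'offset',pts[:,k].mean())
# door angle from free edge / bar
for th in(1.3,1.35,1.4):print(th,[proj(robot.calibration(n),bar(th,y,118)) for n in('scene','side') for y in(125,-125)])
s=robot.sense();print(np.abs(s['joint_vel']).max())
E
```

```text
side [257.35 159.51] [256.69 184.16]
163 [136 139 142 134 104 100  97  97  94  84  95 136 137 133 135]
164 [135 138 137 130 104  96  99  98  99  93  99 137 135 136 137]
165 [138 141 140 131 104  96  99  98  96  90  99 136 136 136 136]
166 [136 137 142 134 100  96  98  97  97  93 106 135 139 135 136]
167 [133 136 138 128  99  99  96  98  97  89 113 136 137 138 138]
168 [130 134 136 127  99  93 102 101  97  92 109 137 134 135 138]
169 [172 181 169 143 102  97  98  96  98  92 110 133 134 133 137]
170 [191 198 192 163 110  94  97  97 101  91 110 136 134 133 131]
171 [162 177 192 160 109  93  97  99 102  91 118 144 133 134 135]
172 [122 137 144 125 100  97 100  98 101  94 132 177 173 181 165]
173 [111 116 114 108  98  98  98  97 101  94 151 190 194 193 186]
174 [115 115 117 109  97  95  96 100 100  90 124 146 158 169 185]
175 [118 118 119 110 100  97  97  95 102  90 106 111 122 132 138]
176 [115 120 116 111  99  96  98  97 101  92 104 115 114 114 114]
177 [118 119 118 110  97  98  99 101 103  90 108 114 116 115 113]
178 [116 119 119 109  97 101 101 104  98  90 108 115 116 116 117]
179 [ 9
[... 264 characters left out ...]
 deg vs upright 0.6446238317243548 offset 3.201754824693332
slope deg vs upright 0.0957638455843726 offset -0.3043277982912131
scene [254.27 161.81] [254.81 179.9 ]
slope deg vs upright -3.015628072236299 offset -4.516895847218706
slope deg vs upright 2.245250067629624 offset 3.051754299738706
slope deg vs upright -0.38518900230324804 offset -0.7325707737399961
1.3 [array([250.99, 178.84]), array([195.07, 226.58]), array([273.53, 230.09]), array([298.37, 172.23])]
1.35 [array([250.32, 179.18]), array([194.59, 226.74]), array([274.62, 231.62]), array([299.3 , 173.68])]
1.4 [array([249.71, 179.58]), array([194.18, 226.96]), array([275.62, 233.15]), array([300.14, 175.15])]
0.004368795640120891
```

```bash
python3 -c "
from station import robot
s=robot.sense();print(s['clock'],s['eef_pos'],s['grip_width']);print(robot.job_done())"
```

```text
14.2 [0.52010893 0.00324928 0.318466  ] 0.021451589312277954
the job is handed in; nothing more can be done
None
```

I pulled the amber door down by its bar until it hit the stop, and left it down. At the stop it pushed back with 25 N and moved no further. I then drew the blue-capped probe straight out along its well axis and turned it upright. I handed in at 14.2 s, still holding it still in free air.

**Last checks**
- **Probe tilt:** the stem's centre line is within about 0.1° of upright in the side view and 0.4° in the scene view. The scene view is the less reliable of the two, because its separate edges scattered by 2–3°.
- **Height and grip:** the tip is about 0.19 m above the bench. The grip reads 21.5 mm on the 22 mm handle, and the arm was at rest.
- **Door:** its free edge matches the fully-down prediction in height, but is about 2 pixels off sideways.
- **Other items:** the white and yellow probes are still in their wells. The white jar, the only listed bystander fully in the last crops, looked undisturbed. I did not recheck the others one by one, but the path stayed well clear of them.

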